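# Point out the badly pressed unit and set the hold lever

## Robot

A 7-joint arm with a two-finger parallel gripper is mounted at the origin on the work surface. World frame = base frame: x ahead of the robot, y to its left, z up, the work surface at z = 0. Lengths are in mm, angles in degrees, forces in N, time in s.
With the tool pointing down it reaches from about 425 to 925 mm from the base axis. Payload 6.8 kg.
Tool frame: the origin (TCP) lies between the finger pads, 19 mm behind the fingertips; this is the grasp point; z points along the fingers, y is the line along which they close (so a half turn about z gives the same grasp; the last joint's range is limited). The gripper opens to 85 mm and grips with 20 to 120 N. Pads are 22 mm wide; open, the fingers measure 114 mm over their backs; the gripper's body (76 mm by 85 mm) begins 54 mm behind the grasp point. The pads swing forward as they close: fully open they stand 13 mm farther back than shut.
Start: joints at [64.567, 27.33, 1.283, 89.118, -0.659, 63.558, -4.761], TCP at [222.438, -637.313, 250.008] pointing down, gripper open.
Joint ranges: [-169.35, 169.35], [-19.33, 120.38], [-80.79, 83.38], [13.8, 139.57], [-78.32, 258.32], [9.67, 109.79], [-169.56, 169.56]. Speed limits (degrees/s): [136.94, 136.94, 180, 180, 180, 180, 180].

## Interface

Orientations are given as a 3x3 rotation matrix whose columns are the frame's x, y, z axes.
In Python, from bench import ctrl gives the robot as it stands.
- The arm moves only by the tool step_arm, never from a script. Its argument "increments" is a list of rows, each a list of 3 entries, a list of its own where there are three numbers: the shift along the world's x, y, z in mm, then the turn, a rotation vector about the world's x, y, z in degrees, then the opening, from 0 (shut) to 1 (fully open). In form: [[[x, y, z], [ax, ay, az], grip], ...]. A call has 1 to 20 rows; each row is the pose to reach, as a shift and turn from the pose commanded when the call began; what a row does not reach only later rows make up. A row lasts 1/10 s, in which the tool goes at most 50 mm and 8.59 degrees, less where a joint would pass 70% of its speed; a pose out of reach is approached as far as the arm can. A call with a gripper value outside its range is refused whole. The fingers move at their own pace and stop on an object; the grip force is fixed at half the most. Time passes only in rows, so rows that repeat a pose let the fingers close. It gives the time, the measured TCP pose, the force, the opening and the grip force at its end, in the units of the state.
- ctrl.read_state(): the state, without advancing time (a new reading comes with each control period).
- ctrl.camera(name): name is "side" or "top"; returns a dict with "image" (384x512x3 uint8, red, green, blue), "depth" (384x512 float32, mm along the optical axis (not along the pixel's ray), 0 where there is no reading), "mtx" (3x3 intrinsics, pixels), "k1" (the pictures are not rectified: a ray, as slopes to the right and down, at radius r is drawn at 1 + k1 r^2 times it, then the intrinsics apply), "R" (3x3) and "t" (3): a world point X has camera coordinates R X + t. Camera axes: x right, y down, z forward; pixel columns grow to the right and rows downward; lengths in mm; the calibration is good to about 2 mm. A picture is of the moment at which its call begins.
- ctrl.close_job(): hands the job in; it is judged then, once.
The state is a dict: "time_s": time; "qpos": joint angles; "joint_velocities": joint speeds; "effort": joint torques, N m; "position": TCP position; "ee_rot": TCP orientation; "contact_force": force on the tool from outside, world axes, zero at the start; "torque": the same for the moment, N m; "opening": finger opening in mm; "finger_force": force on a finger pad.
Only numpy, scipy, OpenCV 4.12 (cv2) and the standard library are available. Lean on these libraries where they do the work, as an engineer would, in place of code of your own. Each camera call takes 0.05 s, during which the arm holds its last target. There are 200 camera calls.

## Task

One of the four pressed units in the tray has its pin standing clearly higher than the others. Point it out: with the gripper pointing straight down, bring the fingertips right over that pin, within about 3 cm of its top, and keep them there for two seconds, touching nothing in the tray and not pointing at the other units. Then push the bench's hold lever with the fingers fully over, away from you, to its far stop, and leave everything else where it is.

Things in the scene. Friction and masses are not known exactly. Their poses are not given: they have to be found in the camera images.
- unit_high_top (a point): Centre of the top face of the high pin (20 mm across), z up; about 80 mm above the work surface.
- unit_high: The unit whose pin was not pressed home: same dark steel flange and hub as the others (flange 64 mm across, hub 40 mm across and 35 mm high), but its bright steel pin ends 75 mm above the origin (40 mm out of the hub). Origin: centre of the underside, z up. It may be in any compartment.
- unit_a: Correctly pressed unit: dark steel flange 64 mm across and 10 mm thick, hub 40 mm across up to 35 mm, bright steel pin 20 mm across ending 45 mm above the origin (10 mm out of the hub). Stands loose and upright in one compartment of the tray, at least 85 mm from the neighbouring units' axes. Origin: centre of the underside, z up.
- unit_b: Correctly pressed unit: dark steel flange 64 mm across and 10 mm thick, hub 40 mm across up to 35 mm, bright steel pin 20 mm across ending 45 mm above the origin (10 mm out of the hub). Stands loose and upright in one compartment of the tray, at least 85 mm from the neighbouring units' axes. Origin: centre of the underside, z up.
- unit_c: Correctly pressed unit: dark steel flange 64 mm across and 10 mm thick, hub 40 mm across up to 35 mm, bright steel pin 20 mm across ending 45 mm above the origin (10 mm out of the hub). Stands loose and upright in one compartment of the tray, at least 85 mm from the neighbouring units' axes. Origin: centre of the underside, z up.
- unit_a_top (a point): Centre of the top face of this correctly pressed unit's pin, about 50 mm above the work surface.
- unit_b_top (a point): Centre of the top face of this correctly pressed unit's pin, about 50 mm above the work surface.
- unit_c_top (a point): Centre of the top face of this correctly pressed unit's pin, about 50 mm above the work surface.
- tray: Fixed grey plastic tray 210 x 210 x 22 mm, walls 5 mm, floor 5 mm, divided into 2 x 2 compartments with one unit in each. Origin: centre of the underside, on the work surface.
- hold_lever_base: Fixed grey block of the hold lever, 70 (x) x 50 (y) x 25 mm, on the work surface; origin: centre of its underside. Its own x axis, level and pointing roughly away from the robot (within 0.5 rad), is the direction in which the lever is pushed; its pivot runs along y, 22 mm above the origin.
- hold_lever_tip (a point): Centre of the bare aluminium ball (26 mm diameter) at the end of the lever's 10 mm steel stem, 80 mm from the pivot; 92 mm above the surface at both ends of the swing and 102 mm when upright.
- hold_lever (a joint): Lever angle: 0 leaning 0.5 rad towards the block's -x side (robot side), 1.0 at its far stop, leaning 0.5 rad towards the block's +x side. Starts between 0 and 0.25; light friction (about 1 N at the ball), no spring, stays where it is left.
- parts_bin: Bystander: loose clear plastic bin 140 x 100 x 60 mm, open on top, to the robot's left. Origin: centre of the underside.
- carton: Bystander: loose cardboard carton 90 x 140 x 60 mm, beyond the work. Origin: centre of the underside.
- hammer: Bystander: loose hammer, about 260 mm long, lying along its x axis, at most 30 mm high, to the robot's right. Origin: underside near the middle of its length.
There are look-alikes about, which are no part of the job. Leave any orange look-alike of the unit_a alone.

How it is judged:
By the outcome, as a careful person would: the job done as asked, in the order asked, and still so for the second after the job is handed in, with the robot touching nothing.
It also fails if it takes over 45 s, if anything falls off the work surface, if the arm or the gripper's body presses on something with over 40 N, if the wrist force passes 120 N, or if a joint passes its speed limit or range.

## Working session

There is one attempt and no reset: what is moved stays moved. The work goes in short steps, Python scripts to look and compute and a tool call to move; the robot and the scene stay as the last step left them, time stands still between calls to the robot, and variables do not carry over. Pictures are saved under pics/ and viewed, at most 10 in all, crops included, and the job is handed in when it is done.

Besides the shell and the picture viewer there is one more tool, called after "Request:" as name(argument=value, ...), one argument or row to a line, values as JSON. step_arm: Moves the arm, as the interface text tells. Its arguments: {"type":"object","properties":{"increments":{"type":"array","items":{"type":"array"}}},"required":["increments"]}

```bash
mkdir -p pics; cat > h.py <<'E'
import numpy as np, cv2, pickle
from bench import ctrl
def snap(n,tag):
    c=ctrl.camera(n); pickle.dump(c,open(f'{n}_{tag}.pkl','wb'))
    cv2.imwrite(f'pics/{n}_{tag}.png',cv2.cvtColor(c['image'],cv2.COLOR_RGB2BGR)); return c
def rays(c,uv):
    k=np.array([c['k1'],0,0,0],float)
    p=cv2.undistortPoints(np.array(uv,float).reshape(-1,1,2),np.array(c['mtx']),k).reshape(-1,2)
    R=np.array(c['R']);t=np.array(c['t'])
    return -R.T@t, np.c_[p,np.ones(len(p))]@R, p
def onplane(c,uv,z):
    o,d,_=rays(c,uv); return o+d*((z-o[2])/d[:,2])[:,None]
def cloud(c):
    h,w=c['depth'].shape; u,v=np.meshgrid(np.arange(w),np.arange(h))
    o,d,_=rays(c,np.stack([u,v],-1).reshape(-1,2))
    P=o+d*c['depth'].reshape(-1,1); P[c['depth'].ravel()==0]=np.nan
    return P.reshape(h,w,3)
E
python3 - <<'E'
from h import *
for n in ('top','side'):
    c=snap(n,'0'); print(n,-np.array(c['R']).T@c['t'],c['k1'])
s=ctrl.read_state(); print(s['time_s'],s['position'],s['ee_rot'],s['contact_force'])
E
```

```text
top [ 446.68989713  -10.58207992 1219.28820066] -0.12053263709174031
side [   88.4700089  -1076.61420409  1184.134197  ] 0.0147629744931613
0.1 [ 222.28368703 -636.83442899  249.14326607] [[ 9.44136544e-01  3.29553921e-01 -6.31489599e-04]
 [ 3.29554510e-01 -9.44135353e-01  1.50300088e-03]
 [-1.00891823e-04 -1.62714830e-03 -9.99998671e-01]] [ 0.59674408 -0.11174815  0.04918737]
```

View pics/top_0.png

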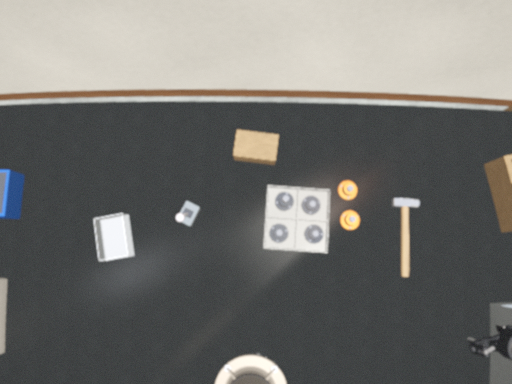

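View pics/side_0.png

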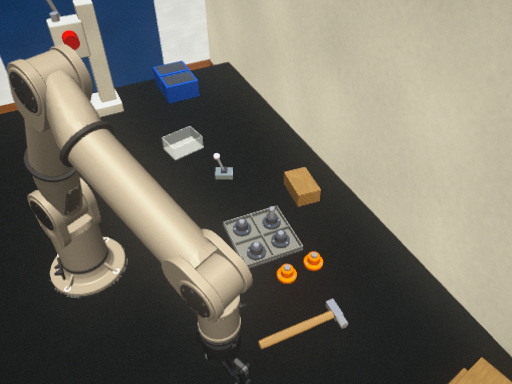

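The top view shows the tray at about (297,219), with units at (285,201), (311,205), (279,233) and (314,233). The lever ball is at (180,217) and its block at (188,213). In the side view the tall pin appears to be the unit at (272,214), the ball is at (217,156), and the orange look-alikes lie outside the tray. Next I'll measure these.

```bash
python3 - <<'E'
from h import *
T=pickle.load(open('top_0.pkl','rb'));S=pickle.load(open('side_0.pkl','rb'))
PT=cloud(T);PS=cloud(S)
uv=[(285,201),(311,205),(279,233),(314,233)]
for u,v in uv:
    w=PT[v-9:v+10,u-9:u+10].reshape(-1,3); w=w[np.isfinite(w[:,2])]
    print('top',(u,v),onplane(T,[(u,v)],50)[0].round(),'max z',np.sort(w[:,2])[-6:].round(), w[w[:,2]>np.sort(w[:,2])[-8]].mean(0).round())
for n,P in(('top',PT),('side',PS)):
    m=(P[...,2]>58)&(P[...,2]<100)&(P[...,0]>350)&(P[...,0]<700)&(abs(P[...,1])<450)
    k,l,st,ce=cv2.connectedComponentsWithStats(m.astype(np.uint8))
    for i in range(1,k): 
        q=P[l==i]; print(n,st[i],ce[i].round(1),q.mean(0).round(),q.max(0).round())
# tray corners
print(onplane(T,[(267,185),(330,188),(327,253),(264,249)],22).round())
big=[]
for n,c,(x0,y0,x1,y1) in(('top',T,(165,190,215,240)),('side',S,(195,140,250,190))):
    big.append(cv2.resize(c['image'][y0:y1,x0:x1],(400,400*(y1-y0)//(x1-x0)),interpolation=cv2.INTER_CUBIC))
for n,c,(x0,y0,x1,y1) in(('top',T,(260,180,335,255)),('side',S,(218,200,305,270))):
    big.append(cv2.resize(c['image'][y0:y1,x0:x1],(400,400),interpolation=cv2.INTER_CUBIC))
r=[np.hstack([cv2.resize(b,(390,295)) for b in big[i:i+2]]) for i in(0,2)]
cv2.imwrite('pics/crops.png',cv2.cvtColor(np.vstack(r),cv2.COLOR_RGB2BGR))
E
```

```text
top (285, 201) [ 609. -104.   50.] max z [81. 81. 81. 81. 84. 85.] [ 616. -102.   82.]
top (311, 205) [ 597. -188.   50.] max z [51. 52. 52. 54. 54. 55.] [ 605. -192.   53.]
top (279, 233) [506. -85.  50.] max z [51. 52. 52. 52. 52. 53.] [507. -88.  52.]
top (314, 233) [ 507. -197.   50.] max z [51. 51. 51. 52. 52. 54.] [ 511. -203.   52.]
top [283 195   6   7  36] [285.4 197.9] [ 615. -103.   77.] [624. -95.  85.]
top [119 213   2   2   3] [119.3 213.3] [559. 431.  60.] [561. 433.  62.]
top [183 213   3   5   9] [183.9 214.9] [557. 216.  74.] [564. 219.  99.]
top [115 214   3   1   3] [116. 214.] [557. 442.  60.] [557. 446.  61.]
top [122 214   1   4   4] [122.  215.5] [553. 422.  59.] [557. 422.  60.]
top [122 219   2   3   4] [122.5 219.8] [539. 420.  59.] [541. 422.  59.]
top [183 219   1   1   1] [183. 219.] [542. 214.  99.] [542. 214.  99.]
top [123 224   1   1   1] [123. 224.] [525. 417.  60.] [525. 417.  60.]
top [124 226   1   1   1] [124. 226.] [519. 414.  58.] [519. 414.  58.]
top [123 228   2   1   2] [123.5 228. ] [512. 413.  62.] [512. 415.  63.]
top [124 230   2   5   
[... 774 characters left out ...]
[500. 415.  63.]
side [167 142   4   4   5] [168.4 143.6] [417. 431.  64.] [419. 436.  69.]
side [183 143   3   3   4] [184.  143.8] [475. 405.  60.] [480. 412.  63.]
side [175 145   7   4  10] [177.8 146.4] [446. 400.  60.] [461. 407.  62.]
side [172 146   2   3   4] [172.5 147. ] [425. 406.  60.] [427. 415.  62.]
side [214 156   1   1   1] [214. 156.] [537. 227. 100.] [537. 227. 100.]
side [217 157   5   8  20] [218.9 160.2] [553. 219.  79.] [561. 229. 100.]
side [215 158   1   1   1] [215. 158.] [537. 217.  98.] [537. 217.  98.]
side [269 206   6   9  47] [271.4 209.8] [ 612. -105.   73.] [624. -93.  85.]
[[ 666.  -47.   22.]
 [ 659. -257.   22.]
 [ 444. -244.   22.]
 [ 455.  -39.   22.]]
```

View pics/crops.png

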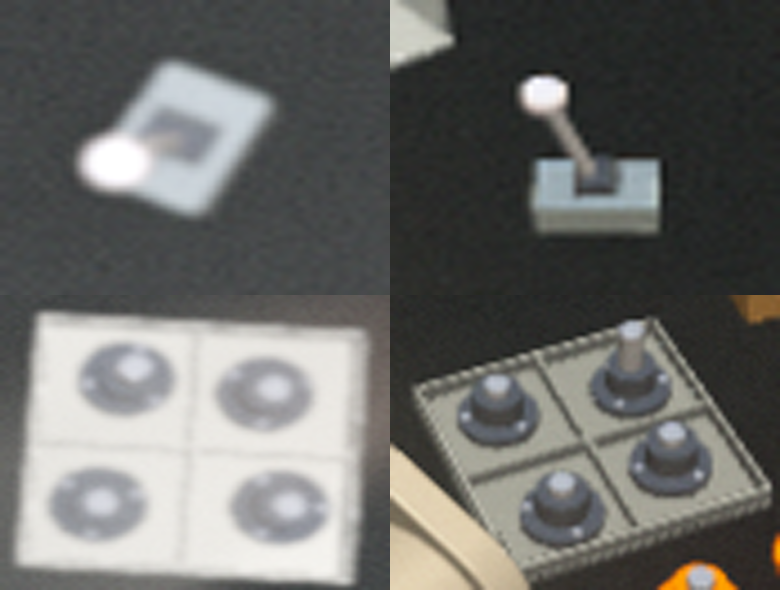

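The crops confirm it: the back-left unit (top px 285.6,198) is the tall one, with z≈80. The lever leans towards the robot and to the left, with the ball at px (179.7,217.5). Block corners are at px (186.8,200.5), (200.3,206.6) and (190.6,226.4).

```bash
python3 - <<'E'
from h import *
T=pickle.load(open('top_0.pkl','rb'));S=pickle.load(open('side_0.pkl','rb'))
print('pin top',onplane(T,[(285.6,197.9)],80).round(1),'side',onplane(S,[(218+(630-390)/390*87,200+(327-295)/295*70)],80).round(1))
def tri(a,b):
    o1,d1,_=rays(T,[a]);o2,d2,_=rays(S,[b]);A=np.c_[d1[0],-d2[0]]
    s=np.linalg.lstsq(A,o2-o1,rcond=None)[0];p=o1+s[0]*d1[0];q=o2+s[1]*d2[0];return (p+q)/2,np.linalg.norm(p-q)
res=[]
for c,(x0,y0,x1,y1) in((T,(165,195,205,235)),(S,(205,148,235,170))):
    g=c['image'][y0:y1,x0:x1].min(2); m=(g>(215 if c is T else 190)).astype(np.uint8)
    k,l,st,ce=cv2.connectedComponentsWithStats(m); i=1+st[1:,4].argmax(); print(st[i],ce[i]+[x0,y0]); res.append(ce[i]+[x0,y0])
ball,e=tri(*res); print('ball tri',ball.round(1),e.round(1), onplane(T,[res[0]],92).round(1),onplane(S,[res[1]],92).round(1))
C=onplane(T,[(186.8,200.5),(200.3,206.6),(190.6,226.4)],25); print(C.round(1),np.linalg.norm(C[1]-C[2]),np.linalg.norm(C[0]-C[1]))
print('centre',((C[0]+C[2])/2).round(1),'yaw',np.degrees(np.arctan2(*(C[1]-C[2])[[1,0]])))
# mask-based block top
P=cloud(T); m=(abs(P[...,2]-25)<6)&(abs(P[...,1]-200)<70)&(abs(P[...,0]-560)<80); q=P[m][:,:2].astype(np.float32)
print(len(q),cv2.minAreaRect(q), 'side pts',)
P=cloud(S); m=(abs(P[...,2]-25)<5)&(abs(P[...,1]-200)<70)&(abs(P[...,0]-560)<80); q=P[m][:,:2].astype(np.float32)
print(len(q),cv2.minAreaRect(q))
E
```

```text
pin top [[ 614.7 -103.8   80. ]] side [[ 614.4 -102.5   80. ]]
[11 18  8  8 53] [179.77358491 216.88679245]
[ 9  5  6  5 25] [216.24 155.2 ]
ball tri [546.6 223.3 103.3] 2.2 [[548.6 225.3  92. ]] [[550.4 237.2  92. ]]
[[609.5 218.2  25. ]
 [589.8 172.5  25. ]
 [524.1 202.2  25. ]] 72.14652492270136 49.729213034307215
centre [566.8 210.2  25. ] yaw -24.271137893913572
229 ((569.533935546875, 213.62628173828125), (49.3744010925293, 69.15928649902344), 64.84931945800781) side pts
112 ((566.0398559570312, 212.74136352539062), (56.807701110839844, 67.95062255859375), 65.1191635131836)
```

Request:
step_arm(
  increments=[
    [[8, 11, 0], [0, 0, -1], 0],
    [[24, 32, 0], [0, 0, -3], 0],
    [[47, 64, 0], [0, 0, -5], 0],
    [[70, 96, 0], [0, 0, -8], 0],
    [[94, 128, 0], [0, 0, -11], 0],
    [[118, 160, 0], [0, 0, -13], 0],
    [[141, 192, 0], [0, 0, -16], 0],
    [[165, 224, 0], [0, 0, -18], 0],
    [[188, 256, 0], [0, 0, -21], 0],
    [[212, 288, 0], [0, 0, -24], 0],
    [[235, 320, 0], [0, 0, -26], 0],
    [[259, 352, 0], [0, 0, -29], 0],
    [[282, 384, 0], [0, 0, -32], 0],
    [[306, 416, 0], [0, 0, -34], 0],
    [[330, 448, 0], [0, 0, -37], 0],
    [[353, 480, 0], [0, 0, -40], 0],
    [[372, 507, 0], [0, 0, -42], 0],
    [[385, 524, 0], [0, 0, -44], 0],
    [[391, 532, 0], [0, 0, -44], 0],
    [[392, 534, 0], [0, 0, -44], 0],
  ],
)

```text
time_s: 2.1
position: [614.6, -102.4, 249.5]
ee_rot: [[0.909, -0.417, -0.001], [-0.417, -0.909, 0.0], [-0.001, 0.0, -1.0]]
contact_force: [-0.1, 0.1, 1.1]
opening: 0.1
finger_force: 0.0
```

```bash
python3 - <<'E'
from h import *
s=ctrl.read_state(); print(s['time_s'],s['position'].round(1),s['ee_rot'].round(3),s['opening'],np.round(s['contact_force'],1))
c=snap('side','1')
p=s['position']
for dz in (-19,-32):
    q=c['R']@(p+[0,0,dz])+c['t']; q=q[:2]/q[2]; print(dz,q*(1+c['k1']*(q@q))@np.diag(np.diag(c['mtx'])[:2])+c['mtx'][:2,2])
cv2.imwrite('pics/s1c.png',cv2.resize(cv2.cvtColor(c['image'][110:270,190:350],cv2.COLOR_RGB2BGR),(600,600)))
E
```

```text
2.1 [ 614.6 -102.4  249.5] [[ 0.909 -0.417 -0.001]
 [-0.417 -0.909  0.   ]
 [-0.001  0.    -1.   ]] 0.058013995292218644 [-0.1  0.1  1.1]
-19 [272.21356015 174.36349805]
-32 [272.15518203 177.40988487]
```

View pics/s1c.png

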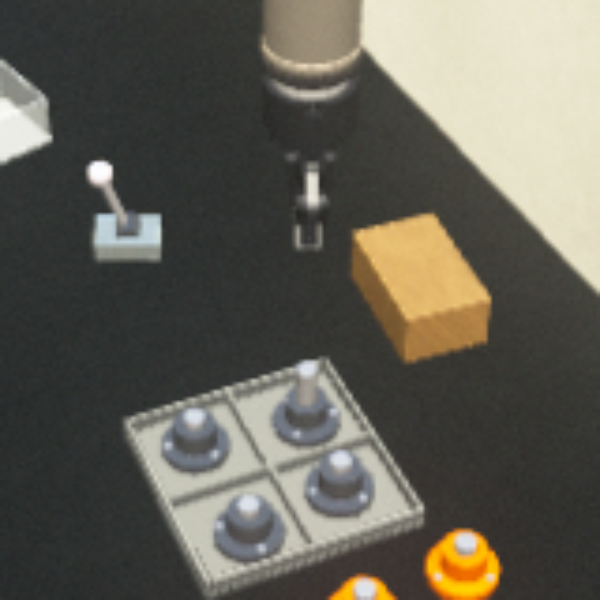

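The side crop shows the closed tips at about px (272,176), directly above the tall pin at (272,208), which matches the 19 mm tip offset. I'll descend so the tips are about 18 mm above the pin top.

Request:
step_arm(
  increments=[
    [[0, -1, -5], [0, 0, 0], 0],
    [[0, -1, -18], [0, 0, 0], 0],
    [[0, -1, -35], [0, 0, 0], 0],
    [[0, -1, -55], [0, 0, 0], 0],
    [[0, -1, -75], [0, 0, 0], 0],
    [[0, -1, -95], [0, 0, 0], 0],
    [[0, -1, -112], [0, 0, 0], 0],
    [[0, -1, -124], [0, 0, 0], 0],
    [[0, -1, -130], [0, 0, 0], 0],
    [[0, -1, -132], [0, 0, 0], 0],
    [[0, -1, -132], [0, 0, 0], 0],
  ],
)

```text
time_s: 3.25
position: [614.6, -104.6, 118.2]
ee_rot: [[0.908, -0.419, 0.0], [-0.419, -0.908, -0.0], [0.0, -0.0, -1.0]]
contact_force: [0.2, -0.0, -0.6]
opening: -0.2
finger_force: 0.0
```

```bash
python3 - <<'E'
from h import *
c=snap('side','2')
cv2.imwrite('pics/s2c.png',cv2.resize(cv2.cvtColor(c['image'][160:240,220:320],cv2.COLOR_RGB2BGR),(750,600)))
E
```

```text
(no output)
```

View pics/s2c.png

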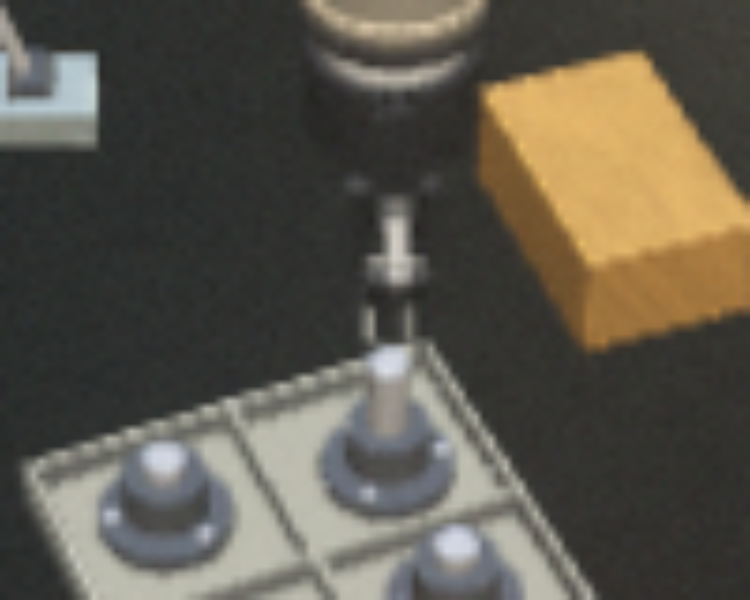

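The tips sit right over the tall pin, with a small gap at px (272,205) and no contact force. Now I'll hold.

Request:
step_arm(
  increments=[
    [[0, 0, 0], [0, 0, 0], 0],
    [[0, 0, 0], [0, 0, 0], 0],
    [[0, 0, 0], [0, 0, 0], 0],
    [[0, 0, 0], [0, 0, 0], 0],
    [[0, 0, 0], [0, 0, 0], 0],
    [[0, 0, 0], [0, 0, 0], 0],
    [[0, 0, 0], [0, 0, 0], 0],
    [[0, 0, 0], [0, 0, 0], 0],
    [[0, 0, 0], [0, 0, 0], 0],
    [[0, 0, 0], [0, 0, 0], 0],
    [[0, 0, 0], [0, 0, 0], 0],
    [[0, 0, 0], [0, 0, 0], 0],
    [[0, 0, 0], [0, 0, 0], 0],
    [[0, 0, 0], [0, 0, 0], 0],
    [[0, 0, 0], [0, 0, 0], 0],
    [[0, 0, 0], [0, 0, 0], 0],
    [[0, 0, 0], [0, 0, 0], 0],
    [[0, 0, 0], [0, 0, 0], 0],
    [[0, 0, 0], [0, 0, 0], 0],
    [[0, 0, 0], [0, 0, 0], 0],
  ],
)

```text
time_s: 5.3
position: [614.4, -104.3, 118.0]
ee_rot: [[0.908, -0.419, -0.0], [-0.419, -0.908, -0.0], [0.0, 0.0, -1.0]]
contact_force: [0.6, 0.9, -0.8]
opening: 0.0
finger_force: 0.0
```

Request:
step_arm(
  increments=[
    [[0, 0, 0], [0, 0, 0], 0],
    [[0, 0, 0], [0, 0, 0], 0],
    [[0, 0, 0], [0, 0, 0], 0],
    [[0, 0, 0], [0, 0, 0], 0],
    [[0, 0, 0], [0, 0, 0], 0],
    [[0, 0, 0], [0, 0, 0], 0],
    [[0, 0, 8], [0, 0, 0], 0],
    [[0, 0, 25], [0, 0, 0], 0],
    [[0, 0, 45], [0, 0, 0], 0],
    [[0, 0, 65], [0, 0, 0], 0],
    [[0, 0, 78], [0, 0, 0], 0],
    [[0, 0, 82], [0, 0, 0], 0],
  ],
)

```text
time_s: 6.5
position: [615.3, -104.4, 202.0]
ee_rot: [[0.908, -0.419, 0.003], [-0.419, -0.908, -0.0], [0.003, -0.001, -1.0]]
contact_force: [0.2, 0.1, 0.2]
opening: 0.0
finger_force: 0.0
```

Request:
step_arm(
  increments=[
    [[-3, 10, 0], [0, 0, 0], 0],
    [[-10, 30, 0], [0, 0, 0], 0],
    [[-20, 60, 0], [0, 0, 0], 0],
    [[-33, 97, 0], [0, 0, 0], 0],
    [[-46, 135, 0], [0, 0, 0], 0],
    [[-59, 173, 0], [0, 0, 0], 0],
    [[-72, 211, 0], [0, 0, 0], 0],
    [[-84, 249, 0], [0, 0, 0], 0],
    [[-97, 287, 0], [0, 0, 0], 0],
    [[-107, 317, 0], [0, 0, 0], 0],
    [[-114, 338, 0], [0, 0, 0], 0],
    [[-118, 348, 0], [0, 0, 0], 0],
    [[-119, 351, 0], [0, 0, 0], 0],
    [[-119, 351, -8], [0, 0, 0], 0],
    [[-119, 351, -25], [0, 0, 0], 0],
    [[-119, 351, -48], [0, 0, 0], 0],
    [[-119, 351, -72], [0, 0, 0], 0],
    [[-119, 351, -90], [0, 0, 0], 0],
    [[-119, 351, -98], [0, 0, 0], 0],
    [[-119, 351, -100], [0, 0, 0], 0],
  ],
)

```text
time_s: 8.5
position: [495.3, 245.0, 98.8]
ee_rot: [[0.907, -0.42, -0.002], [-0.42, -0.907, -0.002], [-0.001, 0.002, -1.0]]
contact_force: [-0.8, -0.3, 0.3]
opening: -0.1
finger_force: 0.0
```

```bash
python3 - <<'E'
from h import *
c=snap('side','3');d=snap('top','3')
a=cv2.resize(c['image'][110:190,170:270],(500,400));b=cv2.resize(d['image'][190:250,150:210],(300,300));b=cv2.copyMakeBorder(b,0,100,0,0,0)
cv2.imwrite('pics/s3c.png',cv2.cvtColor(np.hstack([a,b]),cv2.COLOR_RGB2BGR))
E
```

```text
(no output)
```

View pics/s3c.png

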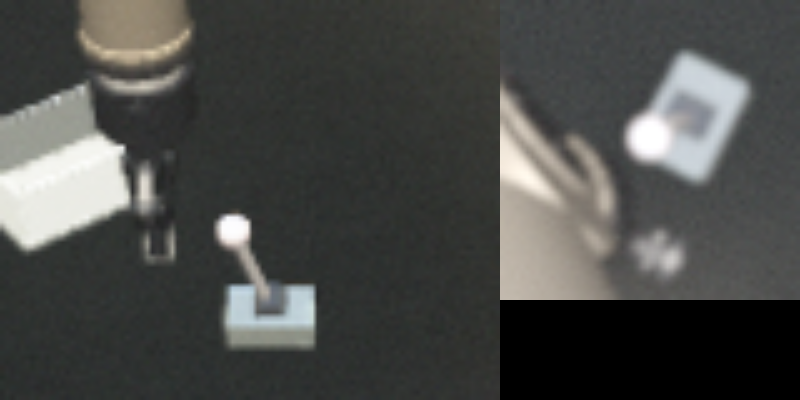

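The fingers are shut, just robot-side of the ball (side px about 202,160; ball at 216,156), and in line with the push axis. Now I'll push.

Request:
step_arm(
  increments=[
    [[4, -2, 0], [0, 0, 0], 0],
    [[10, -5, 0], [0, 0, 0], 0],
    [[16, -7, 0], [0, 0, 0], 0],
    [[20, -9, 0], [0, 0, 0], 0],
    [[24, -11, 0], [0, 0, 0], 0],
    [[28, -13, 0], [0, 0, 0], 0],
    [[32, -15, 0], [0, 0, 0], 0],
    [[36, -17, 0], [0, 0, 0], 0],
    [[40, -18, 0], [0, 0, 0], 0],
    [[44, -20, 0], [0, 0, 0], 0],
    [[48, -22, 0], [0, 0, 0], 0],
    [[52, -24, 0], [0, 0, 0], 0],
    [[56, -26, 0], [0, 0, 0], 0],
    [[60, -27, 0], [0, 0, 0], 0],
    [[64, -29, 0], [0, 0, 0], 0],
    [[68, -31, 0], [0, 0, 0], 0],
    [[72, -33, 0], [0, 0, 0], 0],
    [[75, -34, 0], [0, 0, 0], 0],
    [[77, -35, 0], [0, 0, 0], 0],
    [[77, -35, 0], [0, 0, 0], 0],
  ],
)

```text
time_s: 10.6
position: [572.8, 211.4, 100.0]
ee_rot: [[0.908, -0.419, 0.0], [-0.419, -0.908, -0.0], [0.0, -0.0, -1.0]]
contact_force: [0.0, 0.4, 0.0]
opening: -0.1
finger_force: 0.0
```

Request:
step_arm(
  increments=[
    [[2, -1, 0], [0, 0, 0], 0],
    [[4, -2, 0], [0, 0, 0], 0],
    [[6, -3, 0], [0, 0, 0], 0],
    [[6, -3, 0], [0, 0, 0], 0],
    [[6, -3, 0], [0, 0, 0], 0],
  ],
)

```text
time_s: 11.1
position: [578.7, 208.6, 100.1]
ee_rot: [[0.908, -0.419, 0.001], [-0.419, -0.908, -0.0], [0.0, -0.0, -1.0]]
contact_force: [-1.1, 0.2, 0.1]
opening: -0.0
finger_force: 0.0
```

Request:
step_arm(
  increments=[
    [[2, -1, 0], [0, 0, 0], 0],
    [[3, -1, 0], [0, 0, 0], 0],
    [[4, -2, 0], [0, 0, 0], 0],
    [[4, -2, 0], [0, 0, 0], 0],
    [[4, -2, 0], [0, 0, 0], 0],
  ],
)

```text
time_s: 11.6
position: [582.3, 206.8, 99.9]
ee_rot: [[0.908, -0.419, -0.0], [-0.419, -0.908, 0.0], [-0.0, -0.0, -1.0]]
contact_force: [-1.2, 1.0, -1.4]
opening: 0.1
finger_force: 0.6
```

```bash
python3 - <<'E'
from h import *
c=snap('side','4')
a=cv2.resize(c['image'][110:190,170:270],(750,600))
cv2.imwrite('pics/s4c.png',cv2.cvtColor(a,cv2.COLOR_RGB2BGR))
E
```

```text
(no output)
```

View pics/s4c.png

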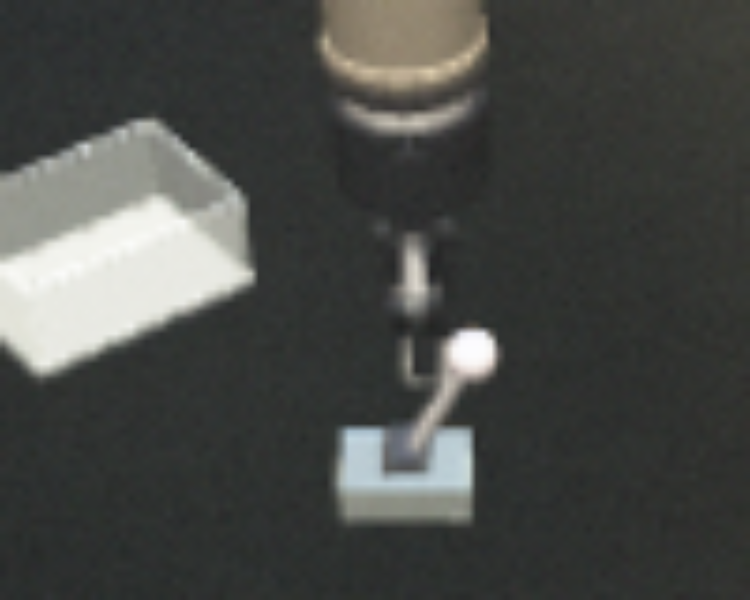

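The ball (side px about 232,157) now leans well to the far side and is still touching the fingers. I'll inch on until the stop pushes back.

Request:
step_arm(
  increments=[
    [[1, 0, 0], [0, 0, 0], 0],
    [[2, -1, 0], [0, 0, 0], 0],
    [[3, -1, 0], [0, 0, 0], 0],
    [[3, -1, 0], [0, 0, 0], 0],
  ],
)

```text
time_s: 12.05
position: [582.9, 206.8, 99.7]
ee_rot: [[0.909, -0.418, -0.005], [-0.418, -0.909, -0.0], [-0.004, 0.002, -1.0]]
contact_force: [-9.5, 2.5, 4.7]
opening: -0.0
finger_force: 4.6
```

Request:
step_arm(
  increments=[
    [[1, 0, 0], [0, 0, 0], 0],
    [[2, -1, 0], [0, 0, 0], 0],
    [[2, -1, 0], [0, 0, 0], 0],
  ],
)

```text
time_s: 12.35
position: [583.1, 206.7, 99.7]
ee_rot: [[0.909, -0.417, -0.008], [-0.417, -0.909, 0.0], [-0.007, 0.003, -1.0]]
contact_force: [-14.8, 2.3, 7.6]
opening: -0.1
finger_force: 7.1
```

The arm has stalled against the far stop and the force is rising. I'll back straight off and then go up.

Request:
step_arm(
  increments=[
    [[-3, 1, 0], [0, 0, 0], 0],
    [[-8, 4, 0], [0, 0, 0], 0],
    [[-18, 8, 0], [0, 0, 0], 0],
    [[-35, 16, 0], [0, 0, 0], 0],
    [[-55, 25, 0], [0, 0, 0], 0],
    [[-72, 33, 0], [0, 0, 0], 0],
    [[-80, 36, 0], [0, 0, 0], 0],
    [[-80, 36, 8], [0, 0, 0], 0],
    [[-80, 36, 30], [0, 0, 0], 0],
    [[-80, 36, 60], [0, 0, 0], 0],
    [[-80, 36, 85], [0, 0, 0], 0],
    [[-80, 36, 98], [0, 0, 0], 0],
    [[-80, 36, 100], [0, 0, 0], 0],
    [[-80, 36, 100], [0, 0, 0], 0],
  ],
)

```text
time_s: 13.75
position: [507.6, 240.2, 199.7]
ee_rot: [[0.908, -0.419, 0.0], [-0.419, -0.908, -0.0], [0.0, 0.0, -1.0]]
contact_force: [0.1, -0.7, 0.4]
opening: -0.4
finger_force: 0.0
```

```bash
python3 - <<'E'
from h import *
c=snap('side','5')
x0,y0,x1,y1=(205,148,245,170); g=c['image'][y0:y1,x0:x1].min(2)
k,l,st,ce=cv2.connectedComponentsWithStats((g>190).astype(np.uint8)); i=1+st[1:,4].argmax(); p=ce[i]+[x0,y0]
b=onplane(c,[p],92)[0]; print(p,b.round(1),'s from block centre',(b-[567.5,211.5,92])@[.91,-.415,0])
cv2.imwrite('pics/s5c.png',cv2.cvtColor(cv2.resize(c['image'][110:290,150:390],(800,600)),cv2.COLOR_RGB2BGR))
E
```

```text
[232.4516129  156.41935484] [603.3 202.   92. ] s from block centre 36.517279848434924
```

View pics/s5c.png

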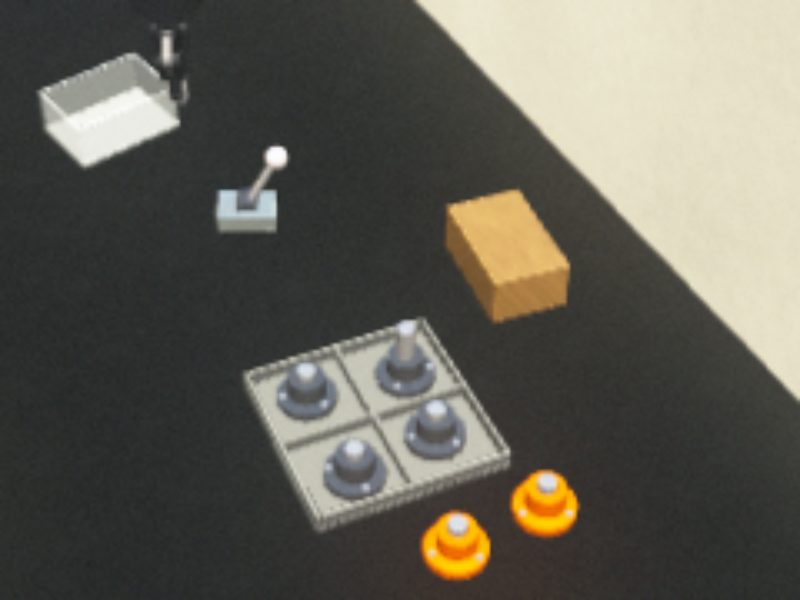

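The lever stands at its far stop: the ball is at px (232,156), 36.5 mm past the pivot where about 38 is expected. Everything else is undisturbed and the gripper is clear, so I'm handing in.

```bash
python3 -c "
from bench import ctrl
print(ctrl.close_job())"
```

```text
the job is handed in; nothing more can be done
None
```

The job is handed in: I held the fingertips about 18 mm above the high pin (the unit at the tray's far left) for more than 2 s without contact, then pushed the hold lever to its far stop, disturbed nothing else that I could see, and left the gripper clear.

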